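# Set the click-stop height gate over a bushing

## Robot

A 6-joint arm with a two-finger parallel gripper is mounted at the origin on a cart in front of the work surface, level with it; the furniture and walls round the work are solid. World frame = base frame: x ahead of the robot, y to its left, z up, the work surface at z = 0. Lengths are in m, angles in rad, forces in N, time in s.
With the tool pointing down it reaches from about 0.25 to 0.725 m from the base axis. Payload 9.7 kg.
Tool frame: the origin (TCP) lies on the front face of the gripper's body, between the roots of the fingers; the fingertips stand 73 mm ahead of it and the grasp point (between the pads) lies 54 mm ahead of it; z points along the fingers, y is the line along which they close (so a half turn about z gives the same grasp; the last joint's range is limited). The gripper opens to 85 mm and grips with 20 to 120 N. Pads are 22 mm wide; open, the fingers measure 114 mm over their backs; the gripper's body (76 mm by 85 mm) begins 54 mm behind the grasp point. The pads swing forward as they close: fully open they stand 13 mm farther back than shut.
Start: joints at [1.235, 0.087, 0.176, 1.66, 0, 1.571], TCP at [0.181, 0.519, 0.304] pointing down, gripper open.
Joint ranges: [-3.13, 3.13], [-0.85, 1.81], [-1.15, 1.24], [-2.2, 2.28], [-1.44, 1.52], [-3.14, 3.14]. Speed limits (rad/s): [2.22, 2.22, 2.57, 3.14, 3.14, 3.14].

## Interface

Orientations are given as a rotation vector (axis times angle).
In Python, from station import observe, snapshot, calibration, order, nets gives the robot as it stands.
- The arm moves only by the shell command python3 -m pendant 'ROWS' [FORCE]. ROWS is JSON, a list that holds one entry, the list of rows, each a list of 7 numbers: the opening, from -1 (shut) to 1 (fully open), then the shift along the tool's x, y, z in m, then the turn, a rotation vector about the tool's x, y, z in rad. A call has 1 to 20 rows; each row is the pose to reach, as a shift and turn from the pose commanded when the call began, along the tool's axes at that moment; what a row does not reach only later rows make up. A row lasts 1/12 s, in which the tool goes at most 41.7 mm and 7.16 degrees, less where a joint would pass 70% of its speed; a pose out of reach is approached as far as the arm can. A call with a gripper value outside its range is refused whole. The fingers move at their own pace and stop on an object; FORCE is the grip in N (left out, the last holds). Time passes only in rows, so rows that repeat a pose let the fingers close. It gives the time, the measured TCP pose, the force, the opening and the grip force at its end, in the units of the state.
- observe(): the state, without advancing time (a new reading comes with each control period).
- snapshot(name): name is "scene" or "top"; returns the picture (480x640x3 uint8, blue, green, red); there is no depth.
- calibration(name): a dict with "fx", "fy", "cx", "cy" (pixels), "extrinsics" (4x4, takes a point from camera to world coordinates). Camera axes: x right, y up, looking along -z (the intrinsics and any distortion apply to the point x, -y, -z); pixel columns grow to the right and rows downward; lengths in m; the calibration is good to about 2 mm. A picture is of the moment at which its call begins. calibration takes no time and is no camera call.
- order.job_done(): hands the job in; it is judged then, once.
Trained networks look in the newest picture that a camera, given by its name, has taken for a name from the list of things; names that differ only in an ending like _2 or _b are one class to them, and where a whole thing is asked for, a point or a joint stands for the part that bears it (a point fixed in the world has none). Each returns a list of dicts, best first, with "conf" (0 to 1); they miss things now and then, are a little off and sometimes report something else, mostly with a low value. They report only what shows in the picture. A call takes as long as a camera call. They do not tell look-alikes from the thing itself.
- nets.cut_out(camera, thing): "pixels" (480x640 bool, what is visible of it) and "box" ([left, top, right, bottom] in pixels, round what is visible of it).
The state is a dict: "time_s": time; "joints": joint angles; "qvel": joint speeds; "tau": joint torques, N m; "eef_pos": TCP position; "ee_rot": TCP orientation; "force": force on the tool from outside, world axes, zero at the start; "torque": the same for the moment, N m; "finger_gap": finger opening in m; "gripper_force": force on a finger pad.
Only numpy, scipy, OpenCV 4.12 (cv2) and the standard library are available. Lean on these libraries where they do the work, as an engineer would, in place of code of your own. Each camera call takes 0.05 s, during which the arm holds its last target. There are 200 camera calls.

## Task

Set the height gate for the bushing that sits in the shuttle: push the shuttle fully home under the gate, turn the round knob clockwise until the foot has come down and rests on the bushing, gently and without forcing it, then turn the knob back exactly three clicks so that the foot hangs clear, and let go. Leave the loose things round about where they are.

Things in the scene. Friction and masses are not known exactly. Their poses are not given: they have to be found in the camera images.
- height_gate: Fixture screwed to the desk: dark steel base 205 x 70 x 10 mm, steel gibs 21 mm high along its sides, and at the far end an aluminium column with an arm (top 76 mm) reaching back over the shuttle; a roller block behind the knob is 87 mm high. Origin: centre of the base's underside. +x points along the base from the shuttle handle to the column, z up; knob and foot axis at x = +30 mm.
- shuttle (a joint): Travel of the shuttle in m along the gate's +x: 0 fully out (so it starts), 0.045 fully home against its stop. It drags with about 1.5 N and stays where it is left.
- shuttle_handle (a point): Centre of the upright round black grip (20 mm thick, from 26 to 52 mm above the desk) at the near end of the shuttle, an aluminium slide plate 44 mm wide; this point is 40 mm above the desk. Pushing it along the gate's +x takes the shuttle home; then it is 86 mm in front of the knob's axis. The shuttle plate beside it is 18 mm high, the gibs 21 mm.
- nest (a point): Centre of the floor of the round nest in the shuttle that holds the bushing (18 mm above the desk; steel nest plate 4 mm higher). With the shuttle home it lies under the foot.
- bushing: Turned steel bushing with a bore, 32 mm across, 12 mm high, sitting in the nest. Origin: centre of its underside; z up.
- spindle: Steel spindle with its foot (20 mm across) under the arm, moved by the knob. It slides up and down only, 1 mm a click, and does not turn. Origin: centre of the foot's flat underside. At the start it hangs 4 to 9 mm higher than the bushing's top. 0.1 N m on the knob presses it down with some 25 N; more than 60 N marks the bushing.
- knob_grip (a point): On the axis of the round knurled knob, 102 mm above the desk; does not turn. Knob 34 mm across, 88 to 115 mm high, stays at its height. Clockwise from above lowers the foot. 24 clicks a turn: torque jumps to about 0.1 N m, fades out over half a click, then the screw springs on to its next rest. On the bushing it climbs past 0.15. Worn: on reversing, the knob turns loose for 25 to 40 degrees.
- spare_bushing: Bystander: loose steel bushing 24 mm across, 16 mm high, on the desk. Origin: centre of its underside.
- thin_bushing: Bystander: loose steel bushing 25 mm across, 10 mm high, on the desk. Origin: centre of its underside.
- hex_key: Bystander: black hex key 83 x 35 x 4 mm lying flat on the steel plate of the desk. Origin: centre of its underside.
- red_pen: Bystander: red pen 135 mm long, 11 mm thick, lying on the steel plate of the desk. Origin: centre of its underside.
There are look-alikes about, which are no part of the job. What is shaped like the bushing but green or orange is not meant.

How it is judged:
By the outcome, as a careful person would: the job done as asked, in the order asked, and still so for the second after the job is handed in, with the robot touching nothing.
It also fails if it takes over 72 s, if anything falls off the work surface, if the arm or the gripper's body presses on something with over 40 N, if the wrist force passes 120 N, or if a joint passes its speed limit or range.

## Working session

There is one attempt and no reset: what is moved stays moved. The work goes in short steps, Python scripts to look and compute and a shell command to move; the robot and the scene stay as the last step left them, time stands still between calls to the robot, and variables do not carry over. Pictures are saved under pics/ and viewed, at most 10 in all, crops included, and the job is handed in when it is done.

```bash
mkdir -p pics; ls; python3 - <<'E'
from station import observe, snapshot, calibration, nets
import cv2,numpy as np
for c in ("scene","top"):
    im=snapshot(c); cv2.imwrite(f"pics/{c}0.png",im)
    k=calibration(c); print(c,{a:(np.round(v,4).tolist()) for a,v in k.items()})
    for t in ("height_gate","shuttle_handle","knob_grip","bushing","nest"):
        for d in nets.cut_out(c,t)[:3]: 
            ys,xs=np.nonzero(d["pixels"]); print(t,round(d["conf"],2),d["box"],xs.mean().round(1),ys.mean().round(1))
o=observe(); print({k:np.round(v,3).tolist() for k,v in o.items()})
E
```

```text
pics
scene {'fx': 470.7841, 'fy': 470.7841, 'cx': 318.8653, 'cy': 238.6345, 'extrinsics': [[0.4605, 0.386, -0.7993, -0.1207], [-0.8875, 0.2171, -0.4064, -0.2358], [0.0166, 0.8966, 0.4426, 0.4549], [0.0, 0.0, 0.0, 1.0]]}
shuttle_handle 0.56 [205.3, 257.3, 261.7, 280.8] 224.4 267.4
knob_grip 0.73 [203.9, 201.0, 299.3, 289.8] 254.9 245.7
bushing 0.6 [239.7, 243.5, 254.0, 262.2] 247.2 252.7
bushing 0.56 [326.6, 249.0, 338.5, 265.2] 332.1 256.5
bushing 0.54 [194.2, 293.7, 214.9, 311.9] 203.8 301.5
nest 0.66 [201.6, 253.6, 263.9, 283.0] 224.5 267.5
nest 0.43 [202.5, 200.6, 298.3, 289.2] 254.3 246.0
top {'fx': 482.8222, 'fy': 482.8222, 'cx': 314.4164, 'cy': 240.2276, 'extrinsics': [[-0.0128, 0.9941, -0.108, 0.4843], [-0.9999, -0.0129, -0.001, 0.1049], [-0.0024, 0.108, 0.9941, 0.9469], [0.0, 0.0, 0.0, 1.0]]}
height_gate 0.65 [218.5, 204.8, 260.2, 320.4] 240.4 260.6
shuttle_handle 0.85 [221.4, 255.8, 251.3, 320.4] 237.6 291.8
knob_grip 0.96 [217.6, 204.5, 266.2, 321.0] 240.4 260.5
bushing 0.62 [229.1, 262.3, 245.6, 275.3] 239.4 270.2
bushing 0.62 [302.9, 207.9, 319.2, 225.4] 309.7 217.5
bushing 0.61 [217.0, 205.6, 264.9, 321.1] 240.4 260.6
nest 0.59 [225.4, 256.2, 252.9, 319.5] 237.6 291.9
{'time_s': 0.6, 'joints': [1.235, 0.087, 0.176, 1.66, 0.0, 1.571], 'qvel': [-0.0, -0.0, 0.0, 0.001, -0.0, 0.002], 'tau': [-0.002, -51.982, 46.469, 0.001, -0.0, 0.0], 'eef_pos': [0.181, 0.519, 0.304], 'ee_rot': [-0.525, -3.097, 0.0], 'force': [-0.174, 0.201, 0.148], 'torque': [0.001, -0.018, -0.007], 'gripper_force': 0.0, 'finger_gap': 0.085}
```

```bash
python3 - <<'E'
import cv2,numpy as np
a=cv2.imread("pics/scene0.png")[150:350,130:400]; b=cv2.imread("pics/top0.png")[170:350,170:400]
a=cv2.resize(a,(800,593),interpolation=cv2.INTER_CUBIC); b=cv2.resize(b,(766,600),interpolation=cv2.INTER_CUBIC)
cv2.imwrite("pics/a1.png",a);cv2.imwrite("pics/b1.png",b)
E
```

```text
(no output)
```

View pics/a1.png

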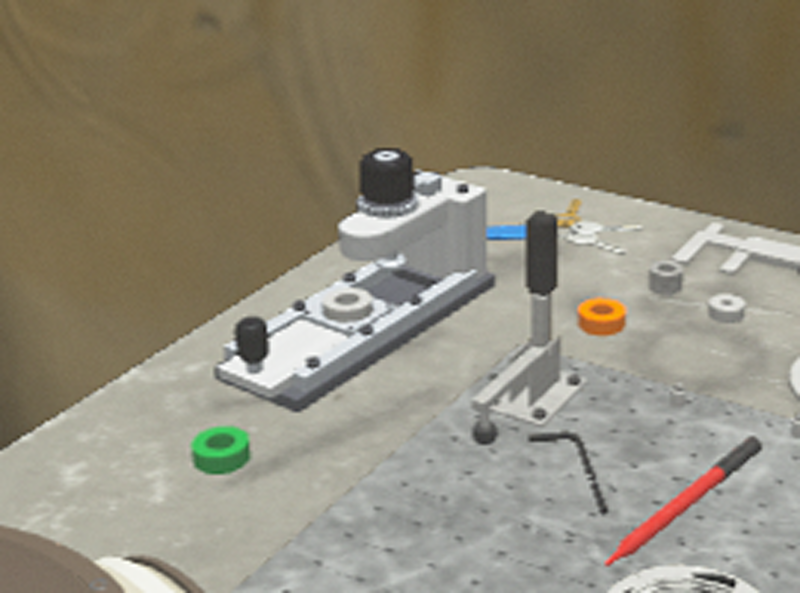

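View pics/b1.png

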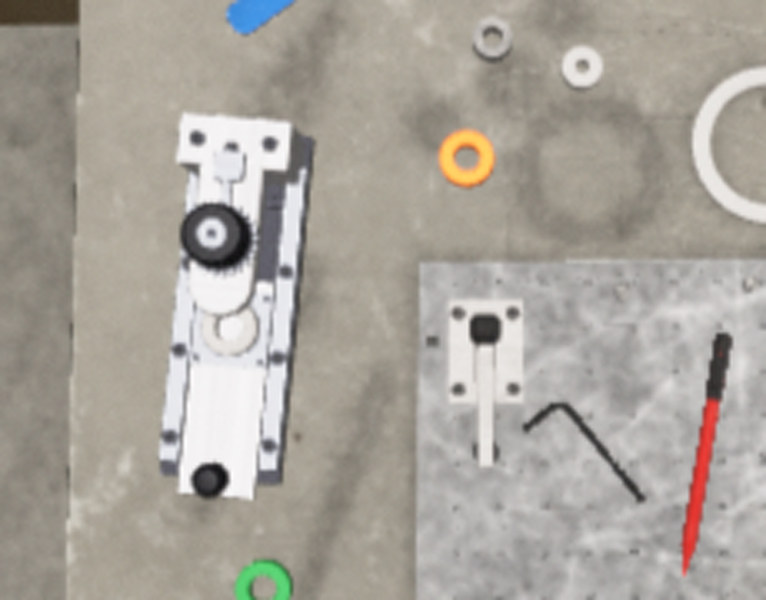

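View pics/top0.png

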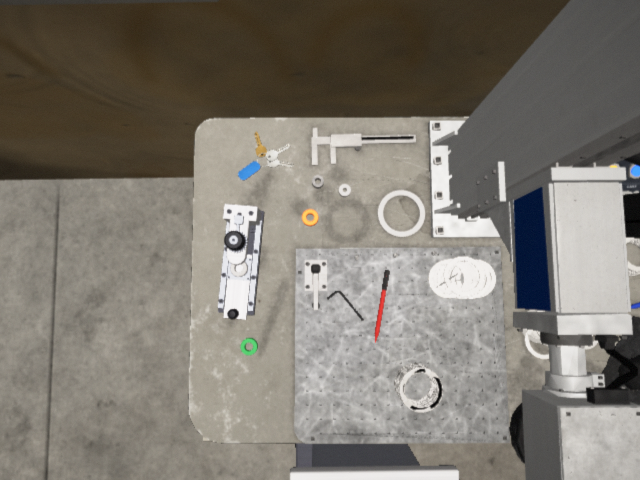

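View pics/scene0.png

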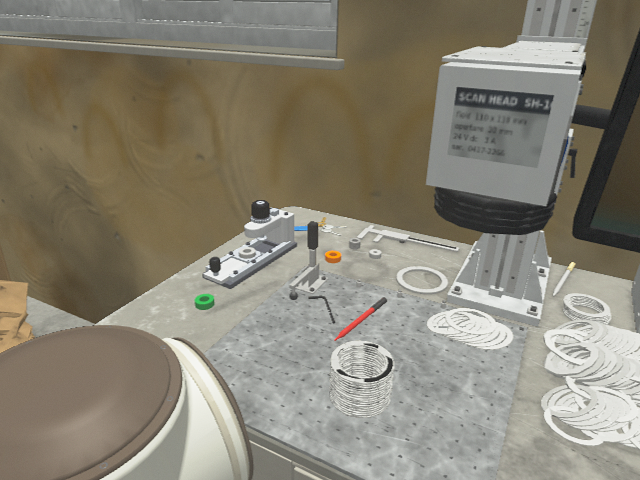

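The pictures show the gate at the left: top view knob (233,240), handle grip (233,314), bushing in nest (239,268). In the scene view the knob is at (260,202) and the grip at (215,259).
Possible mix-ups (top-view pixels): toggle-clamp black grip (316,268) for the handle or knob; green ring (249,347), orange ring (310,217) and loose grey bushings (318,182) and (344,189) for the bushing. By the description, I choose the ring in the shuttle, the black post on the slide plate and the knurled knob on the arm. The close crops confirm this choice.

```bash
cat > h.py <<'E'
import numpy as np
from station import calibration
def ray(c,u,v):
    k=calibration(c); E=np.array(k["extrinsics"]); d=np.array([(u-k["cx"])/k["fx"],-(v-k["cy"])/k["fy"],-1])
    return E[:3,3],E[:3,:3]@d
def at(c,u,v,z):
    o,d=ray(c,u,v); return o+d*(z-o[2])/d[2]
E
python3 - <<'E'
from h import *; import cv2
from station import nets,snapshot
# dark blobs
im=cv2.imread("pics/top0.png"); g=im.max(2)
for n,(x0,y0,x1,y1) in {"knob":(220,228,248,252),"handle":(224,306,242,322)}.items():
    m=(g[y0:y1,x0:x1]<60).astype(np.uint8); _,l,s,c=cv2.connectedComponentsWithStats(m); i=1+s[1:,4].argmax(); print(n,s[i]+[x0,y0,0,0,0],c[i]+[x0,y0])
k1=at("top",233.4,240.3,.115);h1=at("top",232.8,314.1,.052)
k2=at("scene",260.3,202.3,.115);h2=at("scene",215,258.7,.052)
for p in(k1,k2,h1,h2):print(p.round(4))
print(np.linalg.norm((k1-h1)[:2]),np.linalg.norm((k2-h2)[:2]),[np.degrees(np.arctan2(*(a-b)[1::-1])) for a,b in((k1,h1),(k2,h2))])
# base far & near ends via crop px (top): right base edge top z=.01 ; gib edges
P=lambda u,v,z:at("top",170+u*.3003,170+v*.3,z)
for a,b,z in(((313,140),(281,483),.01),((305,172),(281,470),.021),((191,180),(162,462),.021)):
    p,q=P(*a,z),P(*b,z);print(p.round(4),q.round(4),np.degrees(np.arctan2(*(p-q)[1::-1])))
E
```

```text
knob [227 232  18  18  73] [239.15068493 243.4109589 ]
handle [228 310  10   9  47] [232.78723404 313.93617021]
[0.5764 0.2462 0.115 ]
[0.5779 0.2471 0.115 ]
[0.4472 0.2572 0.052 ]
[0.4458 0.2572 0.052 ]
0.12968952418965138 0.132510682289334 [np.float64(-4.8965069507955485), np.float64(-4.3715116801211655)]
[0.6432 0.2042 0.01  ] [0.4434 0.2229 0.01  ] -5.361779354617061
[0.6226 0.2077 0.021 ] [0.4512 0.2215 0.021 ] -4.6220361896361695
[0.6188 0.274  0.021 ] [0.4566 0.2895 0.021 ] -5.448913244067695
```

```bash
cat >> h.py <<'E'
from scipy.spatial.transform import Rotation as Ro
from station import observe
def go(p,ydir):  # tool shift and turn to TCP p, tool y at ydir deg, pointing down
    o=observe(); R=Ro.from_rotvec(o["ee_rot"]); t=np.radians(ydir)
    y=np.array([np.cos(t),np.sin(t),0]); z=np.array([0,0,-1.]); T=Ro.from_matrix(np.c_[np.cross(y,z),y,z])
    print("shift",R.inv().apply(np.array(p)-o["eef_pos"]).round(4),"turn",(R.inv()*T).as_rotvec().round(4))
E
python3 -c "
from h import *
go([.4066,.2605,.20],85.3);go([.4066,.2605,.108],85.3);print(at('top',249,347,0.006))"; python3 -m pendant 2>&1 | tail -3
```

```text
shift [-0.2981 -0.1701  0.1039] turn [-1.000e-04 -0.000e+00 -2.538e-01]
shift [-0.2981 -0.17    0.1959] turn [-1.000e-04 -0.000e+00 -2.538e-01]
[0.38257568 0.23369461 0.006     ]
invalid input
```

```bash
python3 -m pendant '[[[-1,-0.298,-0.170,0.104,0,0,-0.254],[-1,-0.298,-0.170,0.104,0,0,-0.254],[-1,-0.298,-0.170,0.104,0,0,-0.254],[-1,-0.298,-0.170,0.104,0,0,-0.254],[-1,-0.298,-0.170,0.104,0,0,-0.254],[-1,-0.298,-0.170,0.104,0,0,-0.254],[-1,-0.298,-0.170,0.104,0,0,-0.254],[-1,-0.298,-0.170,0.104,0,0,-0.254],[-1,-0.298,-0.170,0.104,0,0,-0.254],[-1,-0.298,-0.170,0.104,0,0,-0.254],[-1,-0.298,-0.170,0.104,0,0,-0.254],[-1,-0.298,-0.170,0.104,0,0,-0.254],[-1,-0.298,-0.170,0.104,0,0,-0.254],[-1,-0.298,-0.170,0.104,0,0,-0.254]]]' 40; python3 -c "
from h import *
go([.4066,.2605,.108],85.3);print(observe()['joints'])"
```

```text
time_s: 1.77
eef_pos: [0.4061, 0.2615, 0.2004]
ee_rot: [0.126, 3.139, 0.001]
force: [0.4, 0.6, 0.0]
finger_gap: -0.0
gripper_force: 0.0
shift [-0.0005 -0.001   0.0924] turn [0.0006 0.0005 0.0019]
[ 5.72033664e-01 -8.78271560e-02 -1.98485851e-01  1.45937496e+00
  1.12589224e-04  6.52157548e-01]
```

```bash
python3 -m pendant '[[[-1,0,-0.001,0.04,0,0,0],[-1,0,-0.001,0.075,0,0,0],[-1,0,-0.001,0.092,0,0,0],[-1,0,-0.001,0.092,0,0,0],[-1,0,-0.001,0.092,0,0,0]]]'
python3 -m pendant '[[[-1,-0.01,0,0,0,0,0],[-1,-0.02,0,0,0,0,0],[-1,-0.026,0,0,0,0,0],[-1,-0.032,0,0,0,0,0],[-1,-0.032,0,0,0,0,0]]]'
python3 - <<'E'
from station import *; import cv2
cv2.imwrite("pics/s2.png",cv2.resize(snapshot("scene")[150:350,130:400],(800,593),interpolation=cv2.INTER_CUBIC))
E
```

```text
time_s: 2.18
eef_pos: [0.4059, 0.26, 0.108]
ee_rot: [-0.126, -3.138, 0.001]
force: [-0.1, 0.1, 0.1]
finger_gap: 0.0002
gripper_force: 0.0
time_s: 2.6
eef_pos: [0.44, 0.257, 0.1085]
ee_rot: [0.13, 3.138, 0.001]
force: [-0.4, 0.5, -0.3]
finger_gap: -0.0
gripper_force: 0.0
```

View pics/s2.png

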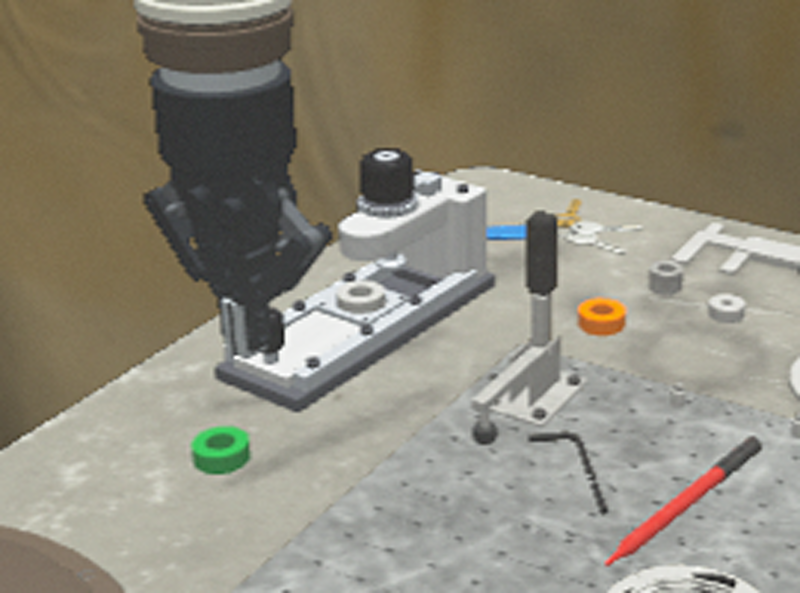

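The fingers stand right behind the handle at (245,330), and the shuttle and bushing have moved in by about 14 mm. I'll push on and stop when a force guard trips at the stop.

```bash
cat > g.py <<'E'
import sys; from station import observe
o=observe(); print(o['eef_pos'].round(4) if hasattr(o['eef_pos'],'round') else o['eef_pos'],[round(float(v),2) for v in o['force']])
sys.exit(abs(o['force'][0])>8)
E
python3 -m pendant '[[[-1,-0.008,0,0,0,0,0],[-1,-0.016,0,0,0,0,0],[-1,-0.022,0,0,0,0,0],[-1,-0.024,0,0,0,0,0],[-1,-0.024,0,0,0,0,0]]]' >/dev/null && python3 g.py &&
python3 -m pendant '[[[-1,-0.002,0,0,0,0,0],[-1,-0.003,0,0,0,0,0]]]' >/dev/null && python3 g.py &&
python3 -m pendant '[[[-1,-0.002,0,0,0,0,0],[-1,-0.002,0,0,0,0,0]]]' >/dev/null && python3 g.py &&
python3 -m pendant '[[[-1,-0.001,0,0,0,0,0],[-1,-0.001,0,0,0,0,0]]]' >/dev/null && python3 g.py &&
python3 -m pendant '[[[-1,-0.001,0,0,0,0,0],[-1,-0.001,0,0,0,0,0]]]' >/dev/null && python3 g.py &&
python3 -m pendant '[[[-1,-0.001,0,0,0,0,0],[-1,-0.001,0,0,0,0,0]]]' >/dev/null && python3 g.py &&
python3 -m pendant '[[[-1,-0.001,0,0,0,0,0],[-1,-0.001,0,0,0,0,0]]]' >/dev/null && python3 g.py &&
python3 -m pendant '[[[-1,-0.001,0,0,0,0,0],[-1,-0.001,0,0,0,0,0]]]' >/dev/null && python3 g.py &&
python3 -m pendant '[[[-1,-0.001,0,0,0,0,0],[-1,-0.001,0,0,0,0,0]]]' >/dev/null && python3 g.py
```

```text
[0.463  0.2549 0.1078] [-0.86, 0.52, -0.59]False
```

```bash
sed -i 's/sys.exit(.*/sys.exit(int(abs(o["force"][0])>8))/' g.py
python3 -m pendant '[[[-1,-0.002,0,0,0,0,0],[-1,-0.003,0,0,0,0,0]]]' >/dev/null && python3 g.py &&
python3 -m pendant '[[[-1,-0.002,0,0,0,0,0],[-1,-0.002,0,0,0,0,0]]]' >/dev/null && python3 g.py &&
python3 -m pendant '[[[-1,-0.001,0,0,0,0,0],[-1,-0.001,0,0,0,0,0]]]' >/dev/null && python3 g.py &&
python3 -m pendant '[[[-1,-0.001,0,0,0,0,0],[-1,-0.001,0,0,0,0,0]]]' >/dev/null && python3 g.py &&
python3 -m pendant '[[[-1,-0.001,0,0,0,0,0],[-1,-0.001,0,0,0,0,0]]]' >/dev/null && python3 g.py &&
python3 -m pendant '[[[-1,-0.001,0,0,0,0,0],[-1,-0.001,0,0,0,0,0]]]' >/dev/null && python3 g.py &&
python3 -m pendant '[[[-1,-0.001,0,0,0,0,0],[-1,-0.001,0,0,0,0,0]]]' >/dev/null && python3 g.py &&
python3 -m pendant '[[[-1,-0.001,0,0,0,0,0],[-1,-0.001,0,0,0,0,0]]]' >/dev/null && python3 g.py
```

```text
[0.4652 0.2547 0.1077] [-1.89, -0.61, 0.82]
[0.4674 0.2546 0.1078] [-1.33, -1.17, -1.01]
[0.4683 0.2545 0.1078] [-1.7, -1.14, -0.23]
[0.4693 0.2544 0.1078] [-1.57, -0.22, -0.5]
[0.4704 0.2543 0.1079] [-1.55, -1.19, -0.81]
[0.4714 0.2542 0.1079] [-1.22, -1.79, -0.13]
[0.4718 0.2542 0.1078] [-4.54, -0.63, 0.94]
[0.472  0.2542 0.1078] [-10.15, -0.13, 2.66]
```

```bash
python3 -m pendant '[[[-1,0.012,0,0,0,0,0],[-1,0.03,0,-0.01,0,0,0],[-1,0.03,0,-0.05,0,0,0],[1,0.03,0,-0.09,0,0,0],[1,0.03,0,-0.13,0,0,0],[1,0.03,0,-0.13,0,0,0]]]'
python3 -c "
from h import *
go([.578,.246,.235],135)
import cv2;from station import snapshot
a=snapshot('scene')[150:350,130:400];b=snapshot('top')[180:330,200:300]
cv2.imwrite('pics/c3.png',np.hstack([cv2.resize(a,(472,350)),cv2.resize(b,(300,350))]))"
```

```text
time_s: 4.9
eef_pos: [0.4446, 0.2576, 0.2464]
ee_rot: [0.128, 3.129, 0.01]
force: [1.1, 0.9, 0.4]
finger_gap: 0.0358
gripper_force: 0.0
shift [-0.1338 -0.0008  0.0127] turn [ 0.0018  0.0122 -0.8671]
```

View pics/c3.png

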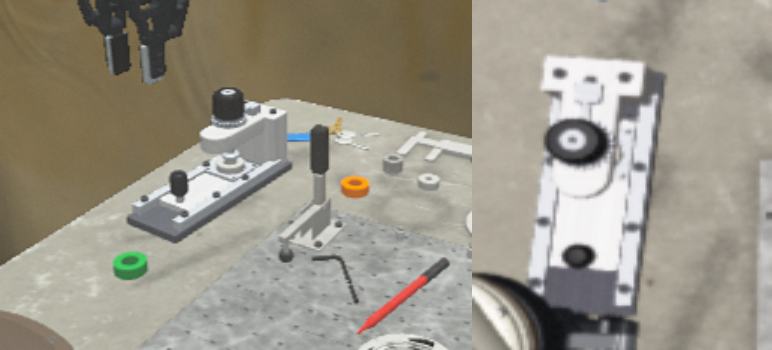

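The shuttle is home: the bushing sits under the foot at (230,160), and the handle is at (178,182) in the left half. Next I'll move over the knob.

```bash
python3 -m pendant '[[[1,-0.134,-0.001,0.013,0,0,-0.867],[1,-0.134,-0.001,0.013,0,0,-0.867],[1,-0.134,-0.001,0.013,0,0,-0.867],[1,-0.134,-0.001,0.013,0,0,-0.867],[1,-0.134,-0.001,0.013,0,0,-0.867],[1,-0.134,-0.001,0.013,0,0,-0.867],[1,-0.134,-0.001,0.013,0,0,-0.867],[1,-0.134,-0.001,0.013,0,0,-0.867],[1,-0.134,-0.001,0.013,0,0,-0.867],[1,-0.134,-0.001,0.013,0,0,-0.867],[1,-0.134,-0.001,0.013,0,0,-0.867]]]'
python3 -c "
from h import *
go([.578,.246,.164],135);o=observe();print(o['joints'],o['torque'],o['qvel'])"
```

```text
time_s: 5.92
eef_pos: [0.5766, 0.2446, 0.2246]
ee_rot: [1.198, -2.904, 0.0]
force: [0.3, 0.4, -0.7]
finger_gap: 0.0851
gripper_force: 0.0
shift [-0.002  -0.      0.0606] turn [ 0.0001 -0.0003 -0.0028]
[ 4.01280296e-01  2.56665105e-01  2.15932031e-01  1.53040265e+00
 -4.69672862e-05 -3.81285768e-01] [ 0.01673249  0.02282464 -0.01259471] [-0.00148603 -0.00058996  0.00726552  0.00288977  0.00215334 -0.01480929]
```

Descend, then close gently.

```bash
python3 -m pendant '[[[1,-0.002,0,0.03,0,0,0],[1,-0.002,0,0.05,0,0,0],[1,-0.002,0,0.061,0,0,0],[1,-0.002,0,0.061,0,0,0],[1,-0.002,0,0.061,0,0,0]]]' 30
python3 -c "
from station import observe;o=observe();print(o['eef_pos'],o['torque'])"
python3 -m pendant '[[[-1,0,0,0,0,0,0],[-1,0,0,0,0,0,0],[-1,0,0,0,0,0,0],[-1,0,0,0,0,0,0],[-1,0,0,0,0,0,0],[-1,0,0,0,0,0,0],[-1,0,0,0,0,0,0],[-1,0,0,0,0,0,0]]]' 30
python3 -c "
from station import observe;o=observe();print(o['eef_pos'],o['torque'],o['ee_rot'])"
```

```text
time_s: 6.33
eef_pos: [0.5781, 0.246, 0.164]
ee_rot: [1.201, -2.902, 0.0]
force: [0.3, -0.2, 0.5]
finger_gap: 0.0851
gripper_force: 0.0
[0.57805329 0.24599046 0.16400207] [-0.01024851 -0.03636393  0.00292198]
time_s: 7.0
eef_pos: [0.5779, 0.2467, 0.165]
ee_rot: [-1.202, 2.902, 0.002]
force: [-3.2, 2.3, 5.8]
finger_gap: 0.0331
gripper_force: 29.9
[0.57794015 0.24665831 0.1650377 ] [ 0.50841308  0.88897192 -0.02228973] [-1.20247430e+00  2.90150982e+00  2.33007040e-03]
```

```bash
cat > k.py <<'E'
import sys; import numpy as np; from station import observe; from scipy.spatial.transform import Rotation as R
o=observe(); y=R.from_rotvec(o['ee_rot']).as_matrix()[:,1]; t=o['torque'][2]
print(f"t {o['time_s']:.2f} yaw {np.degrees(np.arctan2(y[1],y[0])):.1f} tz {t:.3f} F",np.round(o['force'],1),"txy",np.round(o['torque'][:2],2))
sys.exit(int(abs(t)>float(sys.argv[1])))
E
python3 -m pendant '[[[-1,0,0.0007,-0.001,0,0,0],[-1,0,0.0007,-0.001,0,0,0],[-1,0,0.0007,-0.001,0,0,0]]]'>/dev/null && python3 k.py .13 &&
python3 -m pendant '[[[-1,0,0,0,0,0,0.052],[-1,0,0,0,0,0,0.052]]]'>/dev/null && python3 k.py .13 &&
python3 -m pendant '[[[-1,0,0,0,0,0,0.052],[-1,0,0,0,0,0,0.052]]]'>/dev/null && python3 k.py .13 &&
python3 -m pendant '[[[-1,0,0,0,0,0,0.052],[-1,0,0,0,0,0,0.052]]]'>/dev/null && python3 k.py .13 &&
python3 -m pendant '[[[-1,0,0,0,0,0,0.052],[-1,0,0,0,0,0,0.052]]]'>/dev/null && python3 k.py .13 &&
python3 -m pendant '[[[-1,0,0,0,0,0,0.052],[-1,0,0,0,0,0,0.052]]]'>/dev/null && python3 k.py .13 &&
python3 -m pendant '[[[-1,0,0,0,0,0,0.052],[-1,0,0,0,0,0,0.052]]]'>/dev/null && python3 k.py .13 &&
python3 -m pendant '[[[-1,0,0,0,0,0,0.052],[-1,0,0,0,0,0,0.052]]]'>/dev/null && python3 k.py .13 &&
python3 -m pendant '[[[-1,0,0,0,0,0,0.052],[-1,0,0,0,0,0,0.052]]]'>/dev/null && python3 k.py .13 &&
python3 -m pendant '[[[-1,0,0,0,0,0,0.052],[-1,0,0,0,0,0,0.052]]]'>/dev/null && python3 k.py .13 &&
python3 -m pendant '[[[-1,0,0,0,0,0,0.052],[-1,0,0,0,0,0,0.052]]]'>/dev/null && python3 k.py .13 &&
python3 -m pendant '[[[-1,0,0,0,0,0,0.052],[-1,0,0,0,0,0,0.052]]]'>/dev/null && python3 k.py .13
```

```text
t 7.25 yaw 135.0 tz -0.023 F [-1.2  2.   1.5] txy [0.38 0.09]
t 7.42 yaw 131.9 tz 0.037 F [0.3 2.1 0.5] txy [0.55 0.1 ]
t 7.58 yaw 129.0 tz -0.015 F [-0.7  2.3  1. ] txy [0.57 0.13]
t 7.75 yaw 126.1 tz -0.014 F [-0.6  2.3  2.2] txy [0.62 0.07]
t 7.92 yaw 123.1 tz 0.008 F [0.1 2.1 1.7] txy [0.77 0.16]
t 8.08 yaw 120.2 tz -0.012 F [0.7 4.9 3.1] txy [0.76 0.14]
t 8.25 yaw 117.2 tz -0.030 F [-0.3  4.6  2.7] txy [0.88 0.16]
t 8.42 yaw 114.2 tz -0.022 F [-0.5  5.2  3.9] txy [0.95 0.19]
t 8.58 yaw 111.3 tz -0.009 F [-0.4  5.1  3.3] txy [1.07 0.18]
t 8.75 yaw 108.3 tz 0.006 F [-0.7  4.6  3. ] txy [1.04 0.16]
t 8.92 yaw 105.3 tz 0.023 F [-0.2  4.8  3.3] txy [1.06 0.15]
t 9.08 yaw 102.3 tz 0.073 F [-1.8  5.3  2.9] txy [1.07 0.14]
```

```bash
python3 -m pendant '[[[-1,0,0.0007,-0.0007,0,0,0.044],[-1,0,0.0007,-0.0007,0,0,0.044]]]'>/dev/null && python3 k.py .145 &&
python3 -m pendant '[[[-1,0,0,0,0,0,0.044],[-1,0,0,0,0,0,0.044]]]'>/dev/null && python3 k.py .145 &&
python3 -m pendant '[[[-1,0,0,0,0,0,0.044],[-1,0,0,0,0,0,0.044]]]'>/dev/null && python3 k.py .145 &&
python3 -m pendant '[[[-1,0,0,0,0,0,0.044],[-1,0,0,0,0,0,0.044]]]'>/dev/null && python3 k.py .145 &&
python3 -m pendant '[[[-1,0,0,0,0,0,0.044],[-1,0,0,0,0,0,0.044]]]'>/dev/null && python3 k.py .145 &&
python3 -m pendant '[[[-1,0,0,0,0,0,0.044],[-1,0,0,0,0,0,0.044]]]'>/dev/null && python3 k.py .145 &&
python3 -m pendant '[[[-1,0,0,0,0,0,0.044],[-1,0,0,0,0,0,0.044]]]'>/dev/null && python3 k.py .145 &&
python3 -m pendant '[[[-1,0,0,0,0,0,0.044],[-1,0,0,0,0,0,0.044]]]'>/dev/null && python3 k.py .145 &&
python3 -m pendant '[[[-1,0,0,0,0,0,0.044],[-1,0,0,0,0,0,0.044]]]'>/dev/null && python3 k.py .145 &&
python3 -m pendant '[[[-1,0,0,0,0,0,0.044],[-1,0,0,0,0,0,0.044]]]'>/dev/null && python3 k.py .145 &&
python3 -m pendant '[[[-1,0,0,0,0,0,0.044],[-1,0,0,0,0,0,0.044]]]'>/dev/null && python3 k.py .145 &&
python3 -m pendant '[[[-1,0,0,0,0,0,0.044],[-1,0,0,0,0,0,0.044]]]'>/dev/null && python3 k.py .145
```

```text
t 9.25 yaw 99.8 tz 0.031 F [2.  2.4 0.2] txy [ 0.43 -0.34]
t 9.42 yaw 97.3 tz -0.008 F [ 1.1  2.3 -2. ] txy [ 0.51 -0.41]
t 9.58 yaw 94.7 tz -0.025 F [ 3.8  2.4 -2.9] txy [ 0.45 -0.61]
t 9.75 yaw 92.2 tz -0.005 F [ 2.2  2.6 -3.5] txy [ 0.43 -0.64]
t 9.92 yaw 89.7 tz -0.038 F [ 3.5  1.  -4.8] txy [ 0.31 -0.81]
t 10.08 yaw 87.2 tz 0.035 F [ 4.8  0.4 -4.5] txy [ 0.25 -0.85]
t 10.25 yaw 84.6 tz -0.005 F [ 5.1  1.  -6.3] txy [ 0.2  -0.91]
t 10.42 yaw 82.1 tz 0.023 F [ 5.8  0.9 -6.8] txy [ 0.24 -1.  ]
t 10.58 yaw 79.6 tz -0.020 F [ 4.4  0.1 -5.1] txy [ 0.25 -0.95]
t 10.75 yaw 77.1 tz 0.025 F [ 5.1 -0.8 -7.3] txy [ 0.2  -1.07]
t 10.92 yaw 74.6 tz 0.005 F [ 4.8  2.8 -6.9] txy [ 0.16 -1.06]
t 11.08 yaw 72.1 tz 0.071 F [ 4.8  0.9 -6.5] txy [ 0.2  -1.03]
```

```bash
python3 -m pendant '[[[-1,-0.0005,0,0.0008,0,0,0.035],[-1,-0.0005,0,0.0008,0,0,0.035]]]'>/dev/null && python3 k.py .14 &&
python3 -m pendant '[[[-1,0,0,0,0,0,0.035],[-1,0,0,0,0,0,0.035]]]'>/dev/null && python3 k.py .14 &&
python3 -m pendant '[[[-1,0,0,0,0,0,0.035],[-1,0,0,0,0,0,0.035]]]'>/dev/null && python3 k.py .14 &&
python3 -m pendant '[[[-1,0,0,0,0,0,0.035],[-1,0,0,0,0,0,0.035]]]'>/dev/null && python3 k.py .14 &&
python3 -m pendant '[[[-1,0,0,0,0,0,0.035],[-1,0,0,0,0,0,0.035]]]'>/dev/null && python3 k.py .14 &&
python3 -m pendant '[[[-1,0,0,0,0,0,0.035],[-1,0,0,0,0,0,0.035]]]'>/dev/null && python3 k.py .14 &&
python3 -m pendant '[[[-1,0,0,0,0,0,0.035],[-1,0,0,0,0,0,0.035]]]'>/dev/null && python3 k.py .14 &&
python3 -m pendant '[[[-1,0,0,0,0,0,0.026],[-1,0,0,0,0,0,0.026]]]'>/dev/null && python3 k.py .14 &&
python3 -m pendant '[[[-1,0,0,0,0,0,0.026],[-1,0,0,0,0,0,0.026]]]'>/dev/null && python3 k.py .14 &&
python3 -m pendant '[[[-1,0,0,0,0,0,0.026],[-1,0,0,0,0,0,0.026]]]'>/dev/null && python3 k.py .14 &&
python3 -m pendant '[[[-1,0,0,0,0,0,0.026],[-1,0,0,0,0,0,0.026]]]'>/dev/null && python3 k.py .14 &&
python3 -m pendant '[[[-1,0,0,0,0,0,0.026],[-1,0,0,0,0,0,0.026]]]'>/dev/null && python3 k.py .14
```

```text
t 11.25 yaw 70.1 tz 0.029 F [ 0.5  1.1 -2.2] txy [ 0.14 -0.18]
t 11.42 yaw 68.1 tz 0.008 F [0.2 0.3 0.3] txy [ 0.02 -0.03]
t 11.58 yaw 66.0 tz 0.030 F [-0.9  0.2  0.5] txy [0.05 0.11]
t 11.75 yaw 64.0 tz -0.008 F [-2.   0.   0.7] txy [0.03 0.18]
t 11.92 yaw 62.0 tz 0.032 F [-1.3  0.5  2.5] txy [0.01 0.39]
t 12.08 yaw 60.0 tz 0.024 F [-1.8 -0.5  2.2] txy [-0.03  0.47]
t 12.25 yaw 58.0 tz 0.080 F [-2.5  0.5  3.8] txy [-0.08  0.51]
t 12.42 yaw 56.5 tz 0.047 F [-3.3 -0.1  4.1] txy [-0.03  0.67]
t 12.58 yaw 55.0 tz 0.032 F [-2.7  0.7  5.2] txy [-0.07  0.79]
t 12.75 yaw 53.5 tz 0.051 F [-4.1  0.   4.9] txy [-0.07  0.84]
t 12.92 yaw 52.0 tz 0.024 F [-3.8 -0.9  5.4] txy [-0.09  0.84]
t 13.08 yaw 50.6 tz -0.005 F [-4.7  0.   5.5] txy [-0.06  0.78]
```

```bash
python3 -m pendant '[[[-1,0.0003,-0.0003,-0.0006,0,0,0.044],[-1,0.0003,-0.0003,-0.0006,0,0,0.044]]]'>/dev/null && python3 k.py .14 &&
python3 -m pendant '[[[-1,0,0,0,0,0,0.044],[-1,0,0,0,0,0,0.044]]]'>/dev/null && python3 k.py .14 &&
python3 -m pendant '[[[-1,0,0,0,0,0,0.026],[-1,0,0,0,0,0,0.026]]]'>/dev/null && python3 k.py .14 &&
python3 -m pendant '[[[-1,0,0,0,0,0,0.026],[-1,0,0,0,0,0,0.026]]]'>/dev/null && python3 k.py .14 &&
python3 -m pendant '[[[-1,0,0,0,0,0,0.026],[-1,0,0,0,0,0,0.026]]]'>/dev/null && python3 k.py .14 &&
python3 -m pendant '[[[-1,0,0,0,0,0,0.026],[-1,0,0,0,0,0,0.026]]]'>/dev/null && python3 k.py .14 &&
python3 -m pendant '[[[-1,0,0,0,0,0,0.026],[-1,0,0,0,0,0,0.026]]]'>/dev/null && python3 k.py .14 &&
python3 -m pendant '[[[-1,0,0,0,0,0,0.026],[-1,0,0,0,0,0,0.026]]]'>/dev/null && python3 k.py .14 &&
python3 -m pendant '[[[-1,0,0,0,0,0,0.026],[-1,0,0,0,0,0,0.026]]]'>/dev/null && python3 k.py .14 &&
python3 -m pendant '[[[-1,0,0,0,0,0,0.035],[-1,0,0,0,0,0,0.035]]]'>/dev/null && python3 k.py .14 &&
python3 -m pendant '[[[-1,0,0,0,0,0,0.035],[-1,0,0,0,0,0,0.035]]]'>/dev/null && python3 k.py .14 &&
python3 -m pendant '[[[-1,0,0,0,0,0,0.035],[-1,0,0,0,0,0,0.035]]]'>/dev/null && python3 k.py .14
```

```text
t 13.25 yaw 48.0 tz 0.060 F [-0.5  0.2  0.4] txy [0.15 0.02]
t 13.42 yaw 45.5 tz -0.007 F [-0.5  1.2 -0.1] txy [ 0.2  -0.07]
t 13.58 yaw 44.1 tz 0.040 F [ 1.   1.2 -0.9] txy [ 0.26 -0.13]
t 13.75 yaw 42.5 tz 0.090 F [ 1.5  0.7 -1.5] txy [ 0.24 -0.31]
t 13.92 yaw 41.0 tz 0.048 F [ 2.1  2.  -2.3] txy [ 0.26 -0.38]
t 14.08 yaw 39.5 tz 0.033 F [ 1.8  1.7 -2. ] txy [ 0.33 -0.49]
t 14.25 yaw 38.0 tz 0.012 F [ 2.6  1.4 -3. ] txy [ 0.37 -0.52]
t 14.42 yaw 36.6 tz 0.053 F [ 3.5  1.1 -3.4] txy [ 0.37 -0.65]
t 14.58 yaw 35.1 tz -0.018 F [ 3.9  2.3 -4.3] txy [ 0.49 -0.76]
t 14.75 yaw 33.0 tz 0.017 F [ 3.9  1.8 -4.5] txy [ 0.51 -0.81]
t 14.92 yaw 31.0 tz 0.008 F [ 4.1  1.9 -4.7] txy [ 0.54 -0.9 ]
t 15.08 yaw 29.1 tz 0.096 F [ 4.2  3.3 -5.6] txy [ 0.51 -1.01]
```

```bash
python3 -m pendant '[[[-1,0,0.0004,0.0006,0,0,0.02],[-1,0,0.0004,0.0006,0,0,0.02]]]'>/dev/null && python3 k.py .14 &&
python3 -m pendant '[[[-1,0,0,0,0,0,0.026],[-1,0,0,0,0,0,0.026]]]'>/dev/null && python3 k.py .14 &&
python3 -m pendant '[[[-1,0,0,0,0,0,0.026],[-1,0,0,0,0,0,0.026]]]'>/dev/null && python3 k.py .14 &&
python3 -m pendant '[[[-1,0,0,0,0,0,0.026],[-1,0,0,0,0,0,0.026]]]'>/dev/null && python3 k.py .14 &&
python3 -m pendant '[[[-1,0,0,0,0,0,0.035],[-1,0,0,0,0,0,0.035]]]'>/dev/null && python3 k.py .14 &&
python3 -m pendant '[[[-1,0,0,0,0,0,0.035],[-1,0,0,0,0,0,0.035]]]'>/dev/null && python3 k.py .14 &&
python3 -m pendant '[[[-1,0,0,0,0,0,0.035],[-1,0,0,0,0,0,0.035]]]'>/dev/null && python3 k.py .14 &&
python3 -m pendant '[[[-1,0,0,0,0,0,0.026],[-1,0,0,0,0,0,0.026]]]'>/dev/null && python3 k.py .14 &&
python3 -m pendant '[[[-1,0,0,0,0,0,0.026],[-1,0,0,0,0,0,0.026]]]'>/dev/null && python3 k.py .14 &&
python3 -m pendant '[[[-1,0,0,0,0,0,0.026],[-1,0,0,0,0,0,0.026]]]'>/dev/null && python3 k.py .14 &&
python3 -m pendant '[[[-1,0,0,0,0,0,0.026],[-1,0,0,0,0,0,0.026]]]'>/dev/null && python3 k.py .14 &&
python3 -m pendant '[[[-1,0,0,0,0,0,0.026],[-1,0,0,0,0,0,0.026]]]'>/dev/null && python3 k.py .14
```

```text
t 15.25 yaw 27.9 tz 0.169 F [ 0.9  0.7 -0.3] txy [ 0.15 -0.3 ]
```

```bash
python3 -m pendant '[[[-1,0,0,0,0,0,0]]]'>/dev/null; python3 k.py .14
python3 -m pendant '[[[-1,0,0,0,0,0,0]]]'>/dev/null; python3 k.py .14
python3 - <<'E'
from station import *; import cv2
a=snapshot('scene')[180:300,180:320]
cv2.imwrite('pics/d4.png',cv2.resize(a,(700,600),interpolation=cv2.INTER_CUBIC))
E
```

```text
t 15.33 yaw 27.9 tz 0.145 F [-0.   0.4  0.2] txy [ 0.12 -0.14]
t 15.42 yaw 27.9 tz 0.186 F [ 0.1 -0.3  1.1] txy [ 0.06 -0.06]
```

View pics/d4.png

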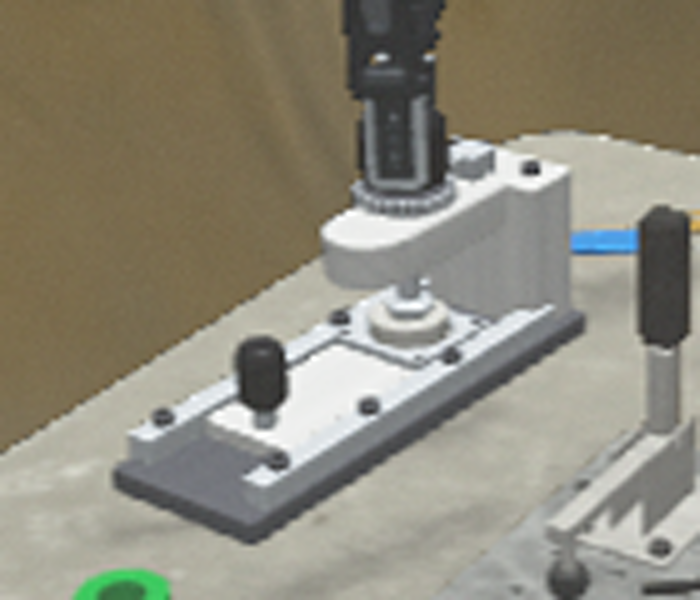

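Torque holds at about 0.165 N m, and the picture shows the foot at (410,308) seated on the bushing. So contact comes after five clicks, within the expected 4 to 9 mm. Now I'll reverse through the slack and feel for the first back-click.

```bash
python3 -m pendant '[[[-1,0,0,0,0,0,-0.07],[-1,0,0,0,0,0,-0.14],[-1,0,0,0,0,0,-0.14]]]'>/dev/null && python3 k.py .14 &&
python3 -m pendant '[[[-1,0,0,0,0,0,-0.07],[-1,0,0,0,0,0,-0.14],[-1,0,0,0,0,0,-0.14]]]'>/dev/null && python3 k.py .14 &&
python3 -m pendant '[[[-1,0,0,0,0,0,-0.07],[-1,0,0,0,0,0,-0.105],[-1,0,0,0,0,0,-0.105]]]'>/dev/null && python3 k.py .14 &&
python3 -m pendant '[[[-1,0,0,0,0,0,-0.026],[-1,0,0,0,0,0,-0.026]]]'>/dev/null && python3 k.py .14 &&
python3 -m pendant '[[[-1,0,0,0,0,0,-0.026],[-1,0,0,0,0,0,-0.026]]]'>/dev/null && python3 k.py .14 &&
python3 -m pendant '[[[-1,0,0,0,0,0,-0.026],[-1,0,0,0,0,0,-0.026]]]'>/dev/null && python3 k.py .14 &&
python3 -m pendant '[[[-1,0,0,0,0,0,-0.026],[-1,0,0,0,0,0,-0.026]]]'>/dev/null && python3 k.py .14 &&
python3 -m pendant '[[[-1,0,0,0,0,0,-0.026],[-1,0,0,0,0,0,-0.026]]]'>/dev/null && python3 k.py .14 &&
python3 -m pendant '[[[-1,0,0,0,0,0,-0.026],[-1,0,0,0,0,0,-0.026]]]'>/dev/null && python3 k.py .14 &&
python3 -m pendant '[[[-1,0,0,0,0,0,-0.026],[-1,0,0,0,0,0,-0.026]]]'>/dev/null && python3 k.py .14 &&
python3 -m pendant '[[[-1,0,0,0,0,0,-0.026],[-1,0,0,0,0,0,-0.026]]]'>/dev/null && python3 k.py .14 &&
python3 -m pendant '[[[-1,0,0,0,0,0,-0.026],[-1,0,0,0,0,0,-0.026]]]'>/dev/null && python3 k.py .14
```

```text
t 15.72 yaw 36.1 tz 0.039 F [-0.4 -0.5  2.6] txy [0.   0.11]
t 15.97 yaw 43.9 tz -0.002 F [-0.7 -0.7  3.6] txy [-0.07  0.18]
t 16.22 yaw 49.8 tz 0.067 F [-1.9 -0.   4.1] txy [-0.13  0.34]
t 16.38 yaw 51.2 tz -0.013 F [-2.  -1.2  4.1] txy [-0.24  0.35]
t 16.55 yaw 52.8 tz 0.022 F [-2.9 -1.2  5.5] txy [-0.35  0.48]
t 16.72 yaw 54.3 tz 0.015 F [-3.2 -1.8  6. ] txy [-0.31  0.46]
t 16.88 yaw 55.7 tz 0.026 F [-2.5 -1.1  6.1] txy [-0.33  0.49]
t 17.05 yaw 57.2 tz -0.001 F [-2.  -1.4  5.1] txy [-0.25  0.5 ]
t 17.22 yaw 58.7 tz 0.012 F [-2.1 -1.   5.6] txy [-0.27  0.48]
t 17.38 yaw 60.2 tz -0.003 F [-2.7 -1.8  5.9] txy [-0.3   0.51]
t 17.55 yaw 61.7 tz 0.045 F [-2.2 -1.2  5.1] txy [-0.3   0.45]
t 17.72 yaw 63.2 tz -0.016 F [-2.7 -2.2  5.1] txy [-0.29  0.48]
```

```bash
python3 -m pendant '[[[-1,0,-0.0003,-0.0005,0,0,-0.026],[-1,0,-0.0003,-0.0005,0,0,-0.026]]]'>/dev/null && python3 k.py .14 &&
python3 -m pendant '[[[-1,0,0,0,0,0,-0.026],[-1,0,0,0,0,0,-0.026]]]'>/dev/null && python3 k.py .14 &&
python3 -m pendant '[[[-1,0,0,0,0,0,-0.026],[-1,0,0,0,0,0,-0.026]]]'>/dev/null && python3 k.py .14 &&
python3 -m pendant '[[[-1,0,0,0,0,0,-0.026],[-1,0,0,0,0,0,-0.026]]]'>/dev/null && python3 k.py .14 &&
python3 -m pendant '[[[-1,0,0,0,0,0,-0.026],[-1,0,0,0,0,0,-0.026]]]'>/dev/null && python3 k.py .14 &&
python3 -m pendant '[[[-1,0,0,0,0,0,-0.026],[-1,0,0,0,0,0,-0.026]]]'>/dev/null && python3 k.py .14 &&
python3 -m pendant '[[[-1,0,0,0,0,0,-0.026],[-1,0,0,0,0,0,-0.026]]]'>/dev/null && python3 k.py .14 &&
python3 -m pendant '[[[-1,0,0,0,0,0,-0.026],[-1,0,0,0,0,0,-0.026]]]'>/dev/null && python3 k.py .14 &&
python3 -m pendant '[[[-1,0,0,0,0,0,-0.026],[-1,0,0,0,0,0,-0.026]]]'>/dev/null && python3 k.py .14 &&
python3 -m pendant '[[[-1,0,0,0,0,0,-0.026],[-1,0,0,0,0,0,-0.026]]]'>/dev/null && python3 k.py .14
```

```text
t 17.88 yaw 64.7 tz -0.006 F [-1.5  0.5  1.4] txy [0.03 0.16]
t 18.05 yaw 66.2 tz -0.097 F [-1.4 -0.4  2.7] txy [0.11 0.16]
t 18.22 yaw 67.7 tz -0.086 F [-1.2  0.8  1.4] txy [0.13 0.14]
t 18.38 yaw 69.2 tz 0.010 F [-0.2  1.  -0. ] txy [0.18 0.15]
t 18.55 yaw 70.7 tz -0.037 F [-0.3 -0.2  1. ] txy [0.23 0.12]
t 18.72 yaw 72.2 tz 0.009 F [0.6 1.  0.7] txy [0.2  0.13]
t 18.88 yaw 73.7 tz 0.006 F [-0.7  1.   0.1] txy [0.23 0.1 ]
t 19.05 yaw 75.2 tz -0.011 F [-0.7  1.3 -0. ] txy [0.23 0.11]
t 19.22 yaw 76.7 tz -0.011 F [-0.6  1.1 -0.3] txy [0.29 0.07]
t 19.38 yaw 78.2 tz 0.054 F [-0.6  1.9 -0.1] txy [0.33 0.07]
```

```bash

python3 -m pendant '[[[-1,0,0,0,0,0,-0.026],[-1,0,0,0,0,0,-0.026]]]'>/dev/null && python3 k.py .14 &&
python3 -m pendant '[[[-1,0,0,0,0,0,-0.026],[-1,0,0,0,0,0,-0.026]]]'>/dev/null && python3 k.py .14 &&
python3 -m pendant '[[[-1,0,0,0,0,0,-0.026],[-1,0,0,0,0,0,-0.026]]]'>/dev/null && python3 k.py .14 &&
python3 -m pendant '[[[-1,0,0,0,0,0,-0.026],[-1,0,0,0,0,0,-0.026]]]'>/dev/null && python3 k.py .14 &&
python3 -m pendant '[[[-1,0,0,0,0,0,-0.035],[-1,0,0,0,0,0,-0.035]]]'>/dev/null && python3 k.py .14 &&
python3 -m pendant '[[[-1,0,0,0,0,0,-0.035],[-1,0,0,0,0,0,-0.035]]]'>/dev/null && python3 k.py .14 &&
python3 -m pendant '[[[-1,0,0,0,0,0,-0.035],[-1,0,0,0,0,0,-0.035]]]'>/dev/null && python3 k.py .14 &&
python3 -m pendant '[[[-1,0,0,0,0,0,-0.035],[-1,0,0,0,0,0,-0.035]]]'>/dev/null && python3 k.py .14 &&
python3 -m pendant '[[[-1,0,0,0,0,0,-0.035],[-1,0,0,0,0,0,-0.035]]]'>/dev/null && python3 k.py .14 &&
python3 -m pendant '[[[-1,0,0,0,0,0,-0.026],[-1,0,0,0,0,0,-0.026]]]'>/dev/null && python3 k.py .14 &&
python3 -m pendant '[[[-1,0,0,0,0,0,-0.026],[-1,0,0,0,0,0,-0.026]]]'>/dev/null && python3 k.py .14 &&
python3 -m pendant '[[[-1,0,0,0,0,0,-0.026],[-1,0,0,0,0,0,-0.026]]]'>/dev/null && python3 k.py .14 &&
python3 -m pendant '[[[-1,0,0,0,0,0,-0.026],[-1,0,0,0,0,0,-0.026]]]'>/dev/null && python3 k.py .14
```

```text
t 19.55 yaw 79.6 tz -0.063 F [-0.6  1.5  0.5] txy [0.3  0.04]
t 19.72 yaw 81.1 tz -0.086 F [-0.9  1.9 -0.8] txy [0.34 0.07]
t 19.88 yaw 82.6 tz -0.077 F [-0.5  1.5 -1.2] txy [0.31 0.09]
t 20.05 yaw 84.1 tz -0.030 F [-0.6  1.6 -1.5] txy [0.3  0.15]
t 20.22 yaw 86.1 tz -0.034 F [-0.3  1.4 -0.9] txy [0.3  0.08]
t 20.38 yaw 88.1 tz 0.019 F [-0.8  1.  -1.4] txy [0.28 0.14]
t 20.55 yaw 90.1 tz -0.017 F [-0.9  1.2 -1.4] txy [0.29 0.14]
t 20.72 yaw 92.1 tz -0.009 F [-1.1  1.4 -1.2] txy [0.32 0.15]
t 20.88 yaw 94.1 tz 0.028 F [ 0.4  1.7 -2. ] txy [0.31 0.13]
t 21.05 yaw 95.6 tz -0.064 F [-0.8  0.2 -2.1] txy [0.29 0.14]
t 21.22 yaw 97.1 tz -0.034 F [-0.1  1.4 -2.1] txy [0.24 0.12]
t 21.38 yaw 98.6 tz -0.037 F [-1.3  2.2 -2.1] txy [0.27 0.13]
t 21.55 yaw 100.1 tz -0.029 F [-1.1  1.5 -2.2] txy [0.26 0.11]
```

Three back-clicks felt, starting at yaw 66, 81 and 96. Next: finish the third (to about 105.5), let go and lift.

```bash

python3 -m pendant '[[[-1,0,0,0,0,0,-0.026],[-1,0,0,0,0,0,-0.052],[-1,0,0,0,0,0,-0.078],[-1,0,0,0,0,0,-0.096],[-1,0,0,0,0,0,-0.096],[-1,0,0,0,0,0,-0.096]]]'>/dev/null; python3 k.py .14
python3 -m pendant '[[[1,0,0,0,0,0,0],[1,0,0,0,0,0,0],[1,0,0,0,0,0,0],[1,0,0,0,0,0,0],[1,0,0,0,0,0,0],[1,0,0,0,0,0,0],[1,0,0,-0.03,0,0,0],[1,0,0,-0.06,0,0,0],[1,0,0,-0.09,0,0,0],[1,0,0,-0.09,0,0,0],[1,0,0,-0.09,0,0,0]]]'
python3 - <<'E'
from station import *; import cv2
a=snapshot('scene')[180:300,180:320]
cv2.imwrite('pics/e5.png',cv2.resize(a,(700,600),interpolation=cv2.INTER_CUBIC))
E
```

```text
t 22.05 yaw 105.6 tz -0.014 F [-0.8  0.7 -2.8] txy [0.19 0.18]
time_s: 22.97
eef_pos: [0.5785, 0.2472, 0.2574]
ee_rot: [-0.427, 3.109, 0.002]
force: [0.1, 0.2, -2.1]
finger_gap: 0.0857
gripper_force: 0.0
```

View pics/e5.png

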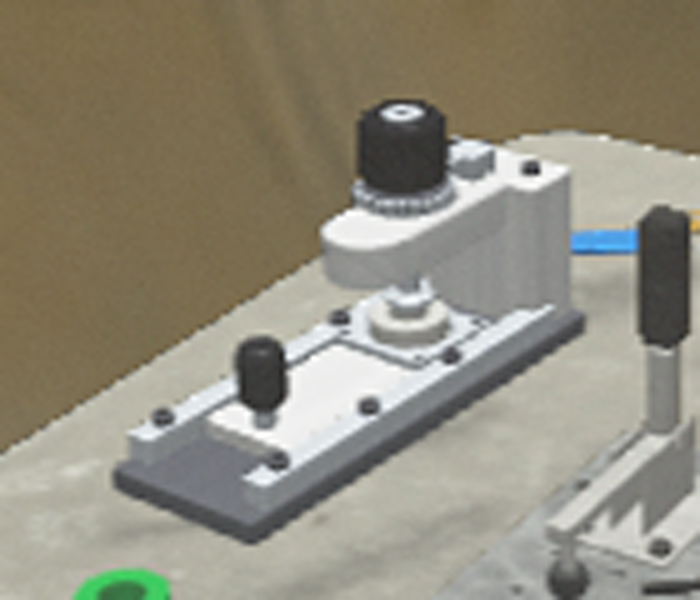

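The gripper is clear of the knob. The foot now sits at (410,300), about 8 crop pixels (roughly 3 mm) higher than before, and the shuttle and bushing haven't moved.

```bash
python3 -c "
from station import order;print(order.job_done())"
```

```text
the job is handed in; nothing more can be done
None
```

I pushed the shuttle home, lowered the foot until it rested on the bushing at about 0.17 N m on the knob, turned back three clicks, let go, and handed the job in at about 23 s.

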